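Set the gem illuminator to bright field

ROBOT

A 6-joint arm with a two-finger parallel gripper is mounted at the origin on a cart in front of the work surface, level with it; the furniture and walls round the work are solid. World frame = base frame: x ahead of the robot, y to its left, z up, the work surface at z = 0. Lengths are in m, angles in rad, forces in N, time in s.
With the tool pointing down it reaches from about 0.35 to 0.775 m from the base axis. Payload 7.3 kg.
Tool frame: the origin (TCP) lies at the very end of the fingers, on their centre line; the grasp point (between the pads) lies 19 mm behind it; z points along the fingers, y is the line along which they close (so a half turn about z gives the same grasp; the last joint's range is limited). The gripper opens to 92 mm and grips with 3 to 60 N. Pads are 19 mm wide; open, the fingers measure 130 mm over their backs; the gripper's body (75 mm by 190 mm) begins 47 mm behind the grasp point.
Start: joints at [-1.389, 0.342, 1.524, -0, 1.275, -0.146], TCP at [0.169, -0.497, 0.227] pointing down, gripper open.
Joint ranges: [-2.53, 2.53], [-0.77, 2.02], [0.04, 2.7], [-1, 4.14], [0.28, 2.66], [-3.11, 3.11]. Speed limits (rad/s): [2.57, 2.57, 3.14, 3.14, 3.14, 3.14].

INTERFACE

Orientations are given as [roll, pitch, yaw] about the fixed x, y, z axes, in that order (R = Rz(yaw) Ry(pitch) Rx(roll)).
In Python, from cell import robot gives the robot as it stands. The module is installed in compiled form; this text tells all that it offers.
- The arm moves only by the tool arm_command, never from a script. Its argument "moves" is a list of rows, each a list of 3 entries, a list of its own where there are three numbers: the shift along the tool's x, y, z in m, then the turn, a rotation vector about the tool's x, y, z in rad, then the finger opening in m, from 0 to 0.0918. In form: [[[dx, dy, dz], [ax, ay, az], claw], ...]. A call has exactly 5 rows; each row is the pose to reach, as a shift and turn from the pose commanded when the call began, along the tool's axes at that moment; what a row does not reach only later rows make up. A row lasts 1/10 s, in which the tool goes at most 50 mm and 8.59 degrees, less where a joint would pass 70% of its speed; a pose out of reach is approached as far as the arm can. A call with a gripper value outside its range is refused whole. The fingers move at their own pace and stop on an object; "squeeze" is the grip in N (left out, the last holds). Time passes only in rows, so rows that repeat a pose let the fingers close, or fill a call up. It gives the time, the measured TCP pose, the force, the opening and the grip force at its end, in the units of the state.
- robot.observe(): the state, without advancing time (a new reading comes with each control period).
- robot.read_camera(name): name is "side" or "top"; returns the picture (480x640x3 uint8, red, green, blue); there is no depth.
- robot.camera_model(name): a dict with "fx", "fy", "cx", "cy" (pixels), "R" (3x3) and "t" (3): a world point X has camera coordinates R X + t. Camera axes: x right, y down, z forward; pixel columns grow to the right and rows downward; lengths in m; the calibration is good to about 2 mm. A picture is of the moment at which its call begins. camera_model takes no time and is no camera call.
- robot.hand_in(): hands the job in; it is judged then, once.
The state is a dict: "time": time; "qpos": joint angles; "qvel": joint speeds; "joint_efforts": joint torques, N m; "tool_pos": TCP position; "tool_rot": TCP orientation; "contact_force": force on the tool from outside, world axes, zero at the start; "torque": the same for the moment, N m; "opening": finger opening in m; "grip_force": force on a finger pad.
Only numpy, scipy, OpenCV 4.12 (cv2) and the standard library are available. Lean on these libraries where they do the work, as an engineer would, in place of code of your own. Each camera call takes 0.05 s, during which the arm holds its last target. There are 200 camera calls.

TASK

Change the round gem illuminator over from dark field to bright field for the ring lying on its glass stage: push the blue-knobbed baffle lever all the way to its stop, anticlockwise seen from above, so that the black baffle swings out from under the iris, and push the brass-knobbed iris lever round until its white pointer stands at the red preset tab on the scale. Just push the two knobs, without lifting or shifting anything: the illuminator, the tab, the ring on the glass and the things lying about must stay where they are.

Things in the scene. Friction and masses are not known exactly. Their poses are not given: they have to be found in the camera images.
- illuminator: Gem illuminator, free-standing, 2.4 to 3.5 kg: grey drum 144 mm across, black scale flange 164 mm across on it (top 50 mm above the bench), in the middle a clear glass stage 77 mm across (top 55.5 mm up). Two levers come out of the slot under the flange and end in upright knobs. Origin on its vertical axis at bench height; angles here count from its +x, anticlockwise seen from above.
- iris_lever (a joint): Turn of the iris ring with its lever and white pointer, rad, about the illuminator's vertical axis, anticlockwise from above: 0 = iris fully open, lever at 90 degrees (along the illuminator's +y); 1.92 = closed, lever at 200 degrees. It starts between 0.05 and 0.45. Stays where it is left (stiff hinge, about 1 N at the knob).
- iris_knob (a point): Centre of the top of the iris lever's brass knob: upright cylinder 14 mm across from 50 to 84 mm above the bench, 108 mm from the illuminator's axis; below it a thin stem on a flat arm at 36 to 41 mm. It moves on a circle about the illuminator's axis.
- iris_pointer (a point): Tip of the white pointer on the iris ring, 66.5 mm from the illuminator's axis, 52 mm up, at the same angle as the brass knob. Its own x axis points radially outward.
- preset_tab (a joint): Place of the red preset tab on the scale, rad, measured exactly as iris_lever: pointer and tab agree when the two values are equal. Between 0.9 and 1.6; it sits tight on the flange and is to stay there.
- preset_mark (a point): Inner end of the white line on the red preset tab (8 mm wide, 11 mm long, clipped over the flange's rim, top 52 mm up), 74.5 mm from the illuminator's axis. Its own x axis points radially outward.
- baffle_lever (a joint): Turn of the baffle lever, rad, about its own pivot, anticlockwise from above: 0 = baffle disc under the iris (dark field), 1.05 = at its stop, baffle out (bright field). It starts between 0 and 0.25. Stays where it is left (about 1 N at the knob).
- baffle_knob (a point): Centre of the top of the baffle lever's blue knob: upright cylinder 14 mm across from 50 to 84 mm above the bench, 60 mm from its pivot.
- baffle_pivot (a point): Vertical pivot axis of the baffle lever, 52 mm from the illuminator's axis at 280 degrees, 38 mm above the bench; fixed in the illuminator. The arm points from here to the blue knob: at 250 degrees for joint 0, at 310 degrees at the stop.
- scale_zero (a point): Point on the black flange at the fully open end of the scale, 76 mm from the axis at 90 degrees, 50 mm up; fixed in the illuminator.
- gem_ring: Finger ring with a grey stone, 28x21x12 mm, lying loose on the middle of the glass stage; origin at the centre of its underside. To be left alone.
- tweezers: Steel tweezers 158 mm long, 9 mm high, lying loose on the bench right of the illuminator; origin at the centre of the underside, long axis y. To be left alone.
- copper_cuff: Copper bracelet 50x67x21 mm, loose on the bench behind the illuminator; origin at the centre of the underside. To be left alone.
- white_cap: White plastic bottle cap, 22 mm across, 12 mm high, loose on the bench left of the illuminator; origin at the centre of the underside. To be left alone.

How it is judged:
By the outcome, as a careful person would: the job done as asked, in the order asked, and still so for the second after the job is handed in, with the robot touching nothing.
It also fails if it takes over 45 s, if anything falls off the work surface, if the arm or the gripper's body presses on something with over 40 N, if the wrist force passes 120 N, or if a joint passes its speed limit or range.

## Working session

There is one attempt and no reset: what is moved stays moved. The work goes in short steps, Python scripts to look and compute and a tool call to move; the robot and the scene stay as the last step left them, time stands still between calls to the robot, and variables do not carry over. Pictures are saved under pics/ and viewed, at most 10 in all, crops included, and the job is handed in when it is done.

Besides the shell and the picture viewer there is one more tool, called after "Call:" by a JSON object that holds its "fn" and its "kwargs". arm_command: Moves the arm, as the interface text tells. Its arguments: {"type":"object","properties":{"moves":{"type":"array"},"squeeze":{"type":"number"}},"required":["moves"]}

```bash
mkdir -p pics; python3 - <<'E'
from cell import robot
import cv2
for n in("top","side"):
    cv2.imwrite(f"pics/{n}0.png",robot.read_camera(n)[:,:,::-1]); print(n,robot.camera_model(n))
s=robot.observe();print(s["time"],s["tool_pos"],s["tool_rot"],s["opening"])
E
```

```text
top {'fx': 494.4789970492465, 'fy': 494.4789970492465, 'cx': 315.82693858852946, 'cy': 223.37406719292107, 'R': array([[-0.02229695, -0.99973866,  0.005045  ],
       [-0.9866788 ,  0.02119174, -0.16129433],
       [ 0.16114526, -0.00857416, -0.98689345]]), 't': array([0.00543717, 0.63934073, 0.97645434])}
side {'fx': 505.1778941478275, 'fy': 505.1778941478275, 'cx': 321.99169772010293, 'cy': 235.51182957056818, 'R': array([[ 0.88242325, -0.47041922, -0.00591328],
       [-0.29836766, -0.54987848, -0.78013486],
       [ 0.36373885,  0.69017347, -0.62558343]]), 't': array([-0.55145337,  0.26054516,  0.68187077])}
0.1 [ 0.16899681 -0.4966792   0.22611236] [-3.14023394e+00 -2.24066599e-04  3.27775263e-01] 0.0919994834783606
```

View pics/top0.png

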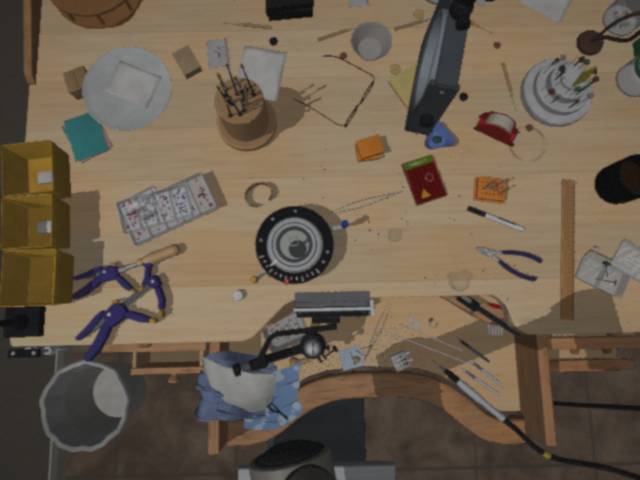

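View pics/side0.png

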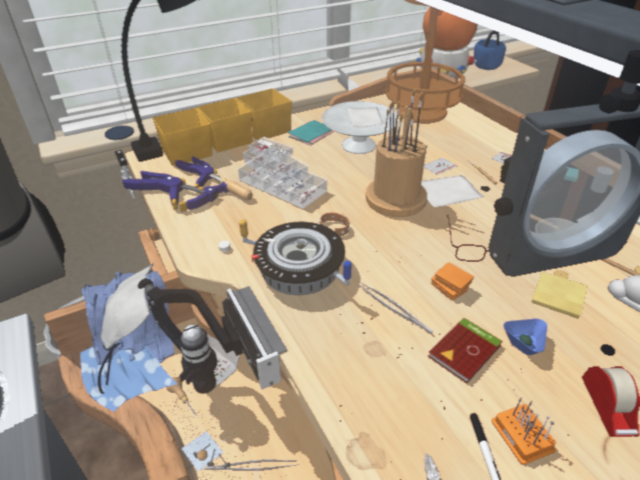

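The top view shows the drum at about (295,244), the brass knob at (254,279), the blue knob at (344,224), the red tab at (286,281) and the cap at (238,295). The side view shows brass at (243,229) and blue at (347,270). I'll enlarge both.

```bash
python3 - <<'E'
import cv2,numpy as np
a=cv2.imread("pics/top0.png")[195:305,225:365];b=cv2.imread("pics/side0.png")[205:305,230:370]
a=cv2.resize(a,None,fx=5,fy=5,interpolation=cv2.INTER_CUBIC);b=cv2.resize(b,None,fx=5,fy=5,interpolation=cv2.INTER_CUBIC)
cv2.imwrite("pics/top0c.png",a);cv2.imwrite("pics/side0c.png",b)
E
```

```text
(no output)
```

View pics/top0c.png

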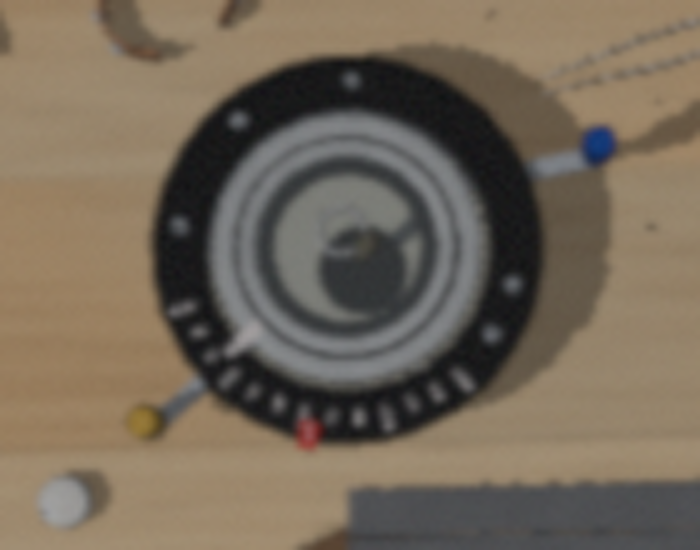

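View pics/side0c.png

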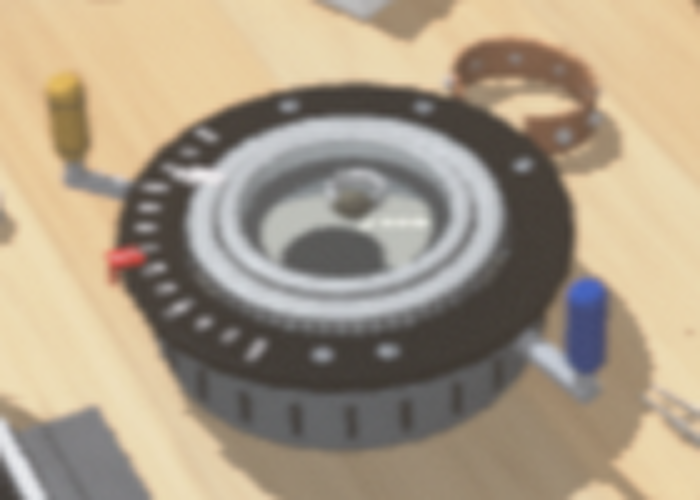

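The enlarged crops give clear points: top has brass (146,420), blue (599,142), tab (307,433), pointer tip (228,353) and scale ends (178,308) and (465,380). Now I'll fit the model.

```bash
cat > fit.py <<'E'
import numpy as np
from cell import robot
from scipy.optimize import least_squares
cams={n:robot.camera_model(n) for n in("top","side")}
def proj(n,X):
    c=cams[n];p=c["R"]@X+c["t"];return np.array([c["fx"]*p[0]/p[2]+c["cx"],c["fy"]*p[1]/p[2]+c["cy"]])
OFF={"top":(225,195),"side":(230,205)}
pol=lambda r,a,z:np.array([r*np.cos(a),r*np.sin(a),z])
H=np.pi/2;D=np.deg2rad
def pts(p):
    cx,cy,yaw,i,t,b=p
    L=dict(brass=pol(.108,H+i,.084),ptr=pol(.0665,H+i,.052),tab=pol(.079,H+t,.052),zero=pol(.076,H,.05),end=pol(.076,D(200),.05))
    L["pivot"]=pol(.052,D(280),.038); L["blue"]=pol(.052,D(280),.084)+pol(.06,D(250)+b,0)
    c,s=np.cos(yaw),np.sin(yaw);M=np.array([[c,-s,0],[s,c,0],[0,0,1]])
    return {k:M@v+[cx,cy,0] for k,v in L.items()}
def fit(obs,fl):
    # obs: (cam,name,u,v) in 5x crop; fl: flange extents (cam,left,right,top,bottom)
    full=lambda n,u,v:np.array([(u+.5)/5-.5+OFF[n][0],(v+.5)/5-.5+OFF[n][1]])
    def res(p):
        P=pts(p);o=p[6:10];off={"top":o[:2],"side":o[2:]};r=[]
        for n,k,u,v in obs:r+=list(proj(n,P[k])+off[n]-full(n,u,v))
        for n,l,rr,tp,bt in fl:
            C=np.array([proj(n,pol(.082,a,.05)+[p[0],p[1],0]) for a in np.linspace(0,6.28,90)])+off[n]
            r+=list(np.r_[C.min(0),C.max(0)]-np.r_[full(n,l,tp),full(n,rr,bt)])
        return np.r_[r,o*.7]
    s=least_squares(res,[.42,.04,.33,.3,1.2,.1,0,0,0,0],loss="soft_l1")
    return s,res
E
python3 - <<'E'
from fit import *
obs=[("top","brass",146,420),("top","blue",599,142),("top","tab",307,433),("top","ptr",228,353),("top","zero",178,308),("top","end",465,380),
("side","brass",66,83),("side","blue",589,290),("side","tab",127,258),("side","ptr",172,172),("side","zero",206,134),("side","end",257,350)]
s,res=fit(obs,[("top",153,542,57,443)])
print(s.x.round(4));r=res(s.x)
for o,q in zip(obs,r[:24].reshape(-1,2)):print(o[:2],q.round(2))
print(r[24:28].round(2))
for k,v in pts(s.x[:6]).items():print(k,v.round(4))
print("zero-end check",pts(np.r_[s.x[:5],1.05])["blue"],pts(np.r_[s.x[:3],s.x[4],s.x[4:6]])["brass"])
E
```

```text
Traceback (most recent call last):
  File "fit.py", line 26, in fit
    s=least_squares(res,[.42,.04,.33,.3,1.2,.1,0,0,0,0],loss="soft_l1")
  File "fit.py", line 20, in res
    P=pts(p);o=p[6:10];off={"top":o[:2],"side":o[2:]};r=[]
  File "fit.py", line 11, in pts
    cx,cy,yaw,i,t,b=p
    ^^^^^^^^^^^^^^^
ValueError: too many values to unpack (expected 6)
```

```bash
sed -i 's/i,t,b=p$/i,t,b=p[:6]/' fit.py
cat > run0.py <<'E'
from fit import *
obs=[("top","brass",146,420),("top","blue",599,142),("top","tab",307,433),("top","ptr",228,353),("top","zero",178,308),("top","end",465,380),
("side","brass",66,83),("side","blue",589,290),("side","tab",127,258),("side","ptr",172,172),("side","zero",206,134),("side","end",257,350)]
s,res=fit(obs,[("top",153,542,57,443)])
print(s.x.round(4));r=res(s.x)
for o,q in zip(obs,r[:24].reshape(-1,2)):print(o[:2],q.round(2))
print(r[24:28].round(2))
for k,v in pts(s.x[:6]).items():print(k,v.round(4))
print("goals",pts(np.r_[s.x[:5],1.05])["blue"],pts(np.r_[s.x[:3],s.x[4],s.x[4:6]])["brass"])
E
python3 run0.py
```

```text
[ 0.5995  0.0369  0.3421  0.3974  1.0153  0.1684 -0.3038  0.4089  0.2563
  0.2658]
('top', 'brass') [-0.29  0.09]
('top', 'blue') [ 0.49 -0.23]
('top', 'tab') [ 0.31 -0.21]
('top', 'ptr') [0.1  0.26]
('top', 'zero') [-0.8  0.2]
('top', 'end') [0.42 0.6 ]
('side', 'brass') [-0.15 -0.18]
('side', 'blue') [-0.31 -0.31]
('side', 'tab') [ 0.32 -0.47]
('side', 'ptr') [1.24 0.74]
('side', 'zero') [-0.6  -0.72]
('side', 'end') [-0.26  1.17]
[-0.88 -1.49  0.57  0.02]
brass [0.5268 0.1167 0.084 ]
ptr [0.5547 0.0861 0.052 ]
tab [0.5223 0.0537 0.052 ]
zero [0.574  0.1085 0.05  ]
end [ 0.541  -0.0115  0.05  ]
pivot [ 0.6252 -0.0083  0.038 ]
blue [ 0.6349 -0.0675  0.084 ]
goals [ 0.67705583 -0.03848576  0.084     ] [0.493983   0.05981314 0.084     ]
```

```bash
python3 - <<'E'
from fit import *
def tri(a,b):
    A=[];y=[]
    f=lambda X:np.r_[proj("top",X)-a,proj("side",X)-b]
    s=least_squares(f,[.4,0,.05]);return s.x.round(3),s.fun.round(1)
print(tri((295,295),(241,289)),tri((373,297),(281,355)),tri((372,312),(270,383)),tri((315,345),(195,335)))
E
```

```text
(array([ 0.489,  0.04 , -0.001]), array([-0.6,  2.3,  2. , -0.3])) (array([ 0.486, -0.127,  0.005]), array([ 0.1, -0.2, -0.2,  0. ])) (array([ 0.46 , -0.131, -0.044]), array([ 0.7, -2.7, -2. ,  0.3])) (array([ 0.386, -0.001, -0.024]), array([-0.1,  0.3,  0.3, -0. ]))
```

```bash
cat > to.py <<'E'
import sys,numpy as np
from cell import robot
from scipy.spatial.transform import Rotation as Ro
def to(targets):
    s=robot.observe();R=Ro.from_euler("xyz",s["tool_rot"])
    print("t",round(s["time"],2),"pos",np.round(s["tool_pos"],4),"rot",np.round(s["tool_rot"],3),"F",np.round(s["contact_force"],2),"op",round(s["opening"],4))
    for x,y,z,yaw in targets:
        rv=(R.inv()*Ro.from_euler("xyz",[np.pi,0,yaw])).as_rotvec()
        print("shift",R.inv().apply(np.array([x,y,z])-s["tool_pos"]).round(4),"turn",rv.round(3))
if __name__=="__main__":
    to(np.array(eval(sys.argv[1])))
E
python3 to.py "[(.595,-.095,.12,.6)]"
```

```text
t 0.1 pos [ 0.169  -0.4967  0.2261] rot [-3.14  -0.     0.328] F [-0.5  -0.05 -0.01] op 0.092
shift [ 0.5326 -0.243   0.1066] turn [-0.001 -0.    -0.272]
```

Call:
{"fn": "arm_command", "kwargs": {"moves": [[[0.05,-0.022,0],[0,0,-0.13],0],[[0.1,-0.045,0.01],[0,0,-0.272],0],[[0.14,-0.065,0.02],[0,0,-0.272],0],[[0.185,-0.085,0.03],[0,0,-0.272],0],[[0.23,-0.105,0.04],[0,0,-0.272],0]], "squeeze": 10}}

```text
time: 0.6
tool_pos: [0.349, -0.3265, 0.1876]
tool_rot: [-3.141, 0.0, 0.599]
contact_force: [-0.6, 0.0, 0.2]
opening: 0.0565
grip_force: 0.0
```

```bash
python3 to.py "[(.595,-.095,.12,.6)]"
```

```text
t 0.6 pos [ 0.349  -0.3265  0.1876] rot [-3.141  0.     0.599] F [-0.56  0.03  0.22] op 0.0565
shift [ 0.3337 -0.0524  0.0676] turn [-0.     0.    -0.001]
```

Call:
{"fn": "arm_command", "kwargs": {"moves": [[[0.05,-0.008,0.01],[0,0,0],0],[[0.1,-0.016,0.02],[0,0,0],0],[[0.15,-0.024,0.03],[0,0,0],0],[[0.2,-0.032,0.04],[0,0,0],0],[[0.25,-0.04,0.05],[0,0,0],0]]}}

```text
time: 1.1
tool_pos: [0.5272, -0.1577, 0.1389]
tool_rot: [-3.141, 0.0, 0.6]
contact_force: [0.6, -1.0, -0.7]
opening: 0.0166
grip_force: 0.0
```

Call:
{"fn": "arm_command", "kwargs": {"moves": [[[0.04,-0.006,0.008],[0,0,0],0],[[0.07,-0.01,0.014],[0,0,0],0],[[0.08,-0.012,0.018],[0,0,0],0],[[0.08,-0.012,0.018],[0,0,0],0],[[0.08,-0.012,0.018],[0,0,0],0]]}}

```text
time: 1.6
tool_pos: [0.5846, -0.1051, 0.1215]
tool_rot: [-3.141, 0.001, 0.6]
contact_force: [-0.2, 1.0, -0.2]
opening: 0.0007
grip_force: 0.0
```

```bash
python3 to.py "[(.602,-.092,.062,.6),(.6213,-.0768,.062,.6)]"
python3 - <<'E'
from cell import robot
import cv2
a=robot.read_camera("side")[195:315,215:375,::-1]
cv2.imwrite("pics/s1.png",cv2.resize(a,None,fx=5,fy=5,interpolation=cv2.INTER_CUBIC))
E
```

```text
t 1.6 pos [ 0.5846 -0.1051  0.1215] rot [-3.141e+00  1.000e-03  6.000e-01] F [-0.16  0.97 -0.24] op 0.0007
shift [ 0.0219 -0.0009  0.0594] turn [-0.     0.001 -0.   ]
shift [ 0.0464 -0.0026  0.0594] turn [-0.     0.001 -0.   ]
```

View pics/s1.png

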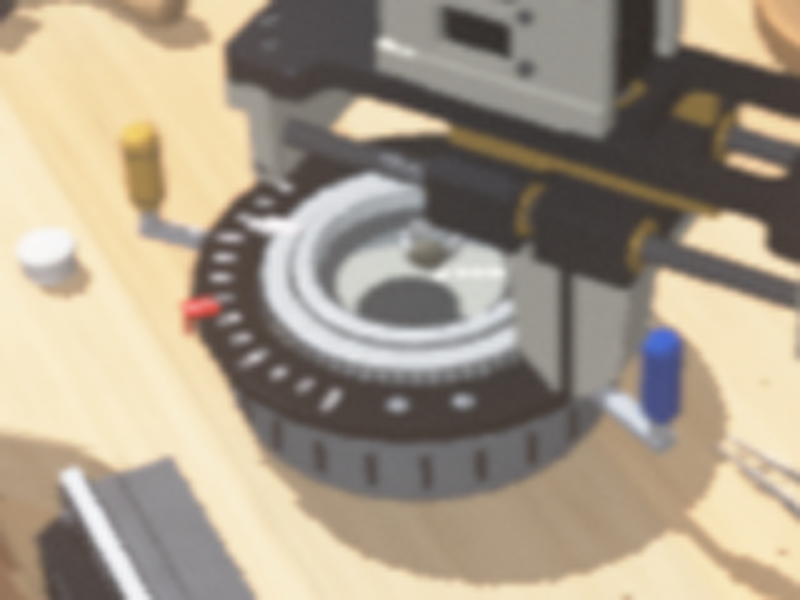

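The picture shows the closed fingers over the near right of the stage, about 60 mm from the blue knob, at crop position (660,380) and with a clear path. I'll lower them, then push along the arc.

Call:
{"fn": "arm_command", "kwargs": {"moves": [[[0.01,-0.003,0.03],[0,0,0],0],[[0.02,-0.003,0.055],[0,0,0],0],[[0.02,-0.003,0.059],[0,0,0],0],[[0.025,-0.003,0.059],[0,0,0],0],[[0.03,-0.003,0.059],[0,0,0],0]]}}

```text
time: 2.15
tool_pos: [0.6091, -0.0859, 0.0642]
tool_rot: [3.14, -0.001, 0.599]
contact_force: [-0.5, -0.2, 0.5]
opening: 0.0004
grip_force: 0.0
```

Call:
{"fn": "arm_command", "kwargs": {"moves": [[[0.004,0,0],[0,0,0],0],[[0.008,0,0],[0,0,0],0],[[0.012,0,0],[0,0,0],0],[[0.016,0,0],[0,0,0],0],[[0.02,0,0],[0,0,0],0]]}}

```text
time: 2.65
tool_pos: [0.6253, -0.074, 0.0628]
tool_rot: [3.141, 0.0, 0.6]
contact_force: [-1.6, -1.6, -0.2]
opening: 0.0003
grip_force: 0.8
```

```bash
python3 to.py "[(.6213,-.0768,.062,.6),(.6633,-.0478,.062,.6)]"
```

```text
t 2.65 pos [ 0.6253 -0.074   0.0628] rot [3.141 0.    0.6  ] F [-1.57 -1.56 -0.19] op 0.0003
shift [-0.0049  0.      0.0008] turn [ 0.001  0.    -0.   ]
shift [ 0.0462 -0.0002  0.0008] turn [ 0.001  0.    -0.   ]
```

Call:
{"fn": "arm_command", "kwargs": {"moves": [[[0.005,0.001,0],[0,0,0],0],[[0.01,0.002,0],[0,0,0],0],[[0.015,0.003,0],[0,0,0],0],[[0.02,0.003,0],[0,0,0],0],[[0.024,0.003,0],[0,0,0],0]]}}

```text
time: 3.15
tool_pos: [0.6469, -0.0622, 0.0625]
tool_rot: [-3.141, -0.0, 0.6]
contact_force: [-1.3, -0.8, 0.4]
opening: 0.0005
grip_force: 0.5
```

Call:
{"fn": "arm_command", "kwargs": {"moves": [[[0.004,0,0],[0,0,0],0],[[0.007,-0.001,0],[0,0,0],0],[[0.01,-0.002,0],[0,0,0],0],[[0.013,-0.003,0],[0,0,0],0],[[0.015,-0.003,0],[0,0,0],0]]}}

```text
time: 3.65
tool_pos: [0.6571, -0.0512, 0.0626]
tool_rot: [-3.141, 0.0, 0.6]
contact_force: [-0.1, -0.4, -0.1]
opening: 0.0005
grip_force: 0.5
```

```bash
python3 to.py "[(.6633,-.0478,.062,.6)]"
```

```text
t 3.65 pos [ 0.6571 -0.0512  0.0626] rot [-3.141  0.     0.6  ] F [-0.11 -0.37 -0.07] op 0.0005
shift [0.007  0.0007 0.0006] turn [-0.  0.  0.]
```

Call:
{"fn": "arm_command", "kwargs": {"moves": [[[0.001,0,0],[0,0,0],0],[[0.002,0,0],[0,0,0],0],[[0.003,0,0],[0,0,0],0],[[0.004,0,0],[0,0,0],0],[[0.005,0,0],[0,0,0],0]]}}

```text
time: 4.15
tool_pos: [0.6612, -0.0487, 0.0626]
tool_rot: [-3.141, 0.0, 0.6]
contact_force: [-2.0, 0.3, 0.2]
opening: 0.0004
grip_force: 1.0
```

Call:
{"fn": "arm_command", "kwargs": {"moves": [[[0.0005,0,0],[0,0,0],0],[[0.001,0,0],[0,0,0],0],[[0.0015,0,0],[0,0,0],0],[[0.0015,0,0],[0,0,0],0],[[0.0015,0,0],[0,0,0],0]]}}

```text
time: 4.65
tool_pos: [0.6614, -0.0485, 0.0625]
tool_rot: [-3.141, 0.002, 0.6]
contact_force: [-5.6, -3.1, 2.4]
opening: 0.0006
grip_force: 3.2
```

The tool stopped moving and the force rose to 6.4 N, so the lever is at its stop. I'll back off straight away, then raise.

Call:
{"fn": "arm_command", "kwargs": {"moves": [[[-0.003,0,0],[0,0,0],0],[[-0.015,0,0],[0,0,0],0],[[-0.03,0,0],[0,0,0],0],[[-0.03,0,-0.04],[0,0,0],0],[[-0.03,0,-0.08],[0,0,0],0]]}}

```text
time: 5.15
tool_pos: [0.6374, -0.0651, 0.1427]
tool_rot: [-3.14, 0.001, 0.599]
contact_force: [0.7, 0.3, -0.6]
opening: 0.0005
grip_force: 0.0
```

```bash
python3 to.py "[(.57,.19,.14,1.047),(.57,.19,.14,1.047-3.1416)]"; python3 -c "
from cell import robot;print(robot.observe()['qpos'])"
```

```text
t 5.15 pos [ 0.6374 -0.0651  0.1427] rot [-3.14e+00  1.00e-03  5.99e-01] F [ 0.7   0.28 -0.55] op 0.0005
shift [ 0.0882 -0.2486  0.0029] turn [-0.001  0.    -0.448]
shift [ 0.0882 -0.2486  0.0029] turn [0.000e+00 2.000e-03 2.694e+00]
[-2.21464869e-01  6.23408576e-01  1.29525690e+00  4.17003611e-04
  1.22429558e+00  7.50085718e-01]
```

Call:
{"fn": "arm_command", "kwargs": {"moves": [[[0.015,-0.045,0],[0,0,-0.1],0],[[0.03,-0.09,0],[0,0,-0.22],0],[[0.047,-0.135,0],[0,0,-0.34],0],[[0.062,-0.18,0],[0,0,-0.448],0],[[0.08,-0.225,0],[0,0,-0.448],0]]}}

```text
time: 5.65
tool_pos: [0.5767, 0.1678, 0.1432]
tool_rot: [3.14, -0.002, 1.05]
contact_force: [0.6, -1.3, -1.0]
opening: 0.0007
grip_force: 0.0
```

Call:
{"fn": "arm_command", "kwargs": {"moves": [[[0.02,-0.01,0],[0,0,0],0],[[0.03,-0.015,0],[0,0,0],0],[[0.03,-0.015,0],[0,0,0],0],[[0.03,-0.015,0],[0,0,0],0],[[0.03,-0.015,0],[0,0,0],0]]}}

```text
time: 6.15
tool_pos: [0.5792, 0.1979, 0.1425]
tool_rot: [3.141, 0.0, 1.046]
contact_force: [0.2, -0.2, 0.8]
opening: 0.0003
grip_force: 0.0
```

```bash
python3 to.py "[(.5535,.163,.062,1.047),(.535,.131,.062,1.047)]"
python3 - <<'E'
from cell import robot
import cv2,numpy as np
f=lambda a:cv2.resize(np.ascontiguousarray(a[:,:,::-1]),None,fx=5,fy=5,interpolation=cv2.INTER_CUBIC)
b=f(robot.read_camera("side")[205:305,230:370])
a=f(robot.read_camera("top")[195:305,225:365])
cv2.imwrite("pics/a2.png",a);cv2.imwrite("pics/b2.png",b)
cv2.imwrite("pics/ab2.png",cv2.resize(np.vstack([a,b])[:, :],None,fx=.57,fy=.57,interpolation=cv2.INTER_AREA))
E
```

```text
t 6.15 pos [0.5792 0.1979 0.1425] rot [3.141 0.    1.046] F [ 0.25 -0.2   0.77] op 0.0003
shift [-0.0431 -0.0048  0.0805] turn [ 0.     0.    -0.001]
shift [-0.08   -0.0048  0.0806] turn [ 0.     0.    -0.001]
```

View pics/ab2.png

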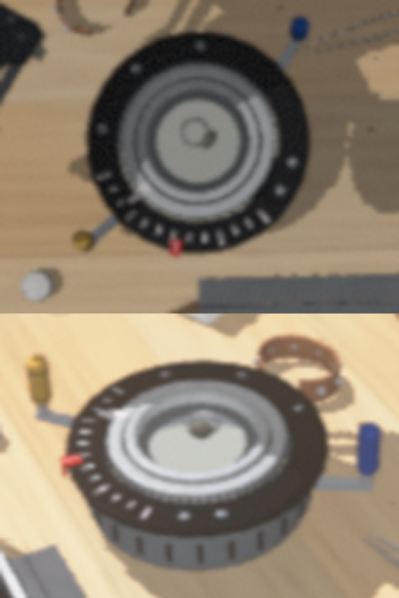

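The black baffle has swung out and the blue knob is at combined-picture (300,26). The ring, tab (176,246) and cap are unmoved. Brass is next.

Call:
{"fn": "arm_command", "kwargs": {"moves": [[[-0.03,-0.003,0.04],[0,0,0],0],[[-0.042,-0.005,0.075],[0,0,0],0],[[-0.045,-0.005,0.0805],[0,0,0],0],[[-0.055,-0.005,0.0805],[0,0,0],0],[[-0.065,-0.005,0.0805],[0,0,0],0]]}}

```text
time: 6.75
tool_pos: [0.5434, 0.1453, 0.0637]
tool_rot: [3.139, -0.002, 1.048]
contact_force: [-0.8, -0.6, 0.5]
opening: 0.0004
grip_force: 0.0
```

Call:
{"fn": "arm_command", "kwargs": {"moves": [[[-0.005,0,0],[0,0,0],0],[[-0.01,0,0],[0,0,0],0],[[-0.015,-0.001,0],[0,0,0],0],[[-0.02,-0.002,0],[0,0,0],0],[[-0.025,-0.003,0],[0,0,0],0]]}}

```text
time: 7.25
tool_pos: [0.5269, 0.1254, 0.0624]
tool_rot: [3.141, -0.0, 1.048]
contact_force: [0.5, 0.8, 0.8]
opening: 0.0002
grip_force: 0.4
```

Call:
{"fn": "arm_command", "kwargs": {"moves": [[[-0.005,-0.001,0],[0,0,0],0],[[-0.01,-0.002,0],[0,0,0],0],[[-0.015,-0.002,0],[0,0,0],0],[[-0.02,-0.002,0],[0,0,0],0],[[-0.024,-0.002,0],[0,0,0],0]]}}

```text
time: 7.75
tool_pos: [0.5128, 0.1053, 0.062]
tool_rot: [-3.141, 0.0, 1.048]
contact_force: [-0.8, 0.7, -0.7]
opening: 0.0005
grip_force: 0.5
```

```bash
python3 to.py "[(.503,.0758,.062,1.047)]"
```

```text
t 7.75 pos [0.5128 0.1053 0.062 ] rot [-3.141  0.     1.048] F [-0.76  0.68 -0.65] op 0.0005
shift [-0.0304  0.0062  0.    ] turn [-0.     0.     0.001]
```

Call:
{"fn": "arm_command", "kwargs": {"moves": [[[-0.005,0,0],[0,0,0],0],[[-0.01,0.001,0],[0,0,0],0],[[-0.015,0.002,0],[0,0,0],0],[[-0.019,0.003,0],[0,0,0],0],[[-0.022,0.004,0],[0,0,0],0]]}}

```text
time: 8.25
tool_pos: [0.5057, 0.0842, 0.0621]
tool_rot: [3.141, 0.0, 1.048]
contact_force: [-0.1, 1.8, -0.1]
opening: 0.0007
grip_force: 0.4
```

```bash
python3 to.py "[(.503,.0758,.062,1.047)]"
python3 - <<'E'
from cell import robot
import cv2,numpy as np
f=lambda a:cv2.resize(np.ascontiguousarray(a[:,:,::-1]),None,fx=5,fy=5,interpolation=cv2.INTER_CUBIC)
b=f(robot.read_camera("side")[205:305,230:370])
a=f(robot.read_camera("top")[195:305,225:365])
cv2.imwrite("pics/a3.png",a);cv2.imwrite("pics/b3.png",b)
cv2.imwrite("pics/ab3.png",np.hstack([b[100:400,0:400],a[250:550,50:450]]))
E
```

```text
t 8.25 pos [0.5057 0.0842 0.0621] rot [3.141 0.    1.048] F [-0.14  1.77 -0.09] op 0.0007
shift [-0.0086  0.0019  0.0001] turn [0.    0.    0.001]
```

View pics/ab3.png

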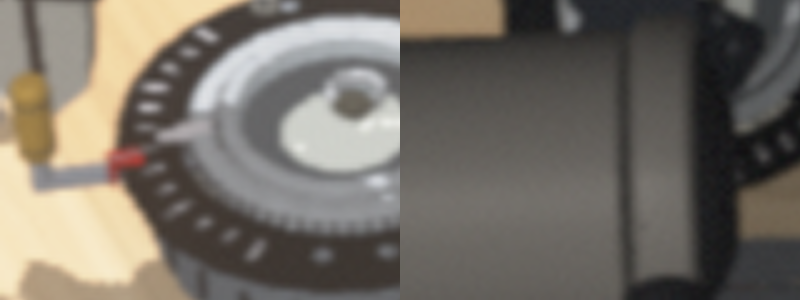

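The side half shows brass top at crop (30,182), pointer tip at (158,238) and tab at (127,260). The pointer is nearly at the tab, and the top view is hidden by the arm. I'll estimate each angle separately.

```bash
cat > ang.py <<'E'
from fit import *
import contextlib,io
with contextlib.redirect_stdout(io.StringIO()): import run0
from scipy.optimize import minimize_scalar
X=run0.s.x
def ang(n,k,u,v):
    full=np.array([(u+.5)/5-.5+OFF[n][0],(v+.5)/5-.5+OFF[n][1]]);o=X[6:8] if n=="top" else X[8:10]
    j={"brass":3,"ptr":3,"tab":4,"blue":5}[k]
    def f(a): p=X.copy();p[j]=a;return np.linalg.norm(proj(n,pts(p)[k])+o-full)
    m=minimize_scalar(f,bounds=(0,1.9),method="bounded");return round(m.x,3),round(m.fun,2)
if __name__=="__main__":
    import cv2
    for o in run0.obs:
        if o[1] in("brass","ptr","tab","blue"):print(o,ang(*o))
    for f,n in(("top0","top"),("side0","side")):
        pass
    for f,n in(("top0c","top"),("side0c","side"),("a2","top"),("b2","side"),("b3","side")):
        a=cv2.imread(f"pics/{f}.png").astype(int);m=((a[:,:,2]>120)&(a[:,:,1]<90)&(a[:,:,0]<90)).nonzero()
        u,v=m[1].mean(),m[0].mean();print(f,"red",len(m[0]),round(u),round(v),ang(n,"tab",u,v))
    print("now",ang("side","brass",30,182),ang("side","ptr",158,238),ang("side","tab",127,260))
    print("blue top",ang("top","blue",526,46))
E
python3 ang.py
```

```text
('top', 'brass', 146, 420) (np.float64(0.4), np.float64(0.27))
('top', 'blue', 599, 142) (np.float64(0.164), np.float64(0.53))
('top', 'tab', 307, 433) (np.float64(1.009), np.float64(0.26))
('top', 'ptr', 228, 353) (np.float64(0.389), np.float64(0.11))
('side', 'brass', 66, 83) (np.float64(0.399), np.float64(0.23))
('side', 'blue', 589, 290) (np.float64(0.172), np.float64(0.42))
('side', 'tab', 127, 258) (np.float64(1.027), np.float64(0.44))
('side', 'ptr', 172, 172) (np.float64(0.401), np.float64(1.44))
top0c red 396 307 436 (np.float64(1.013), np.float64(0.8))
side0c red 310 129 260 (np.float64(1.045), np.float64(0.15))
a2 red 456 307 434 (np.float64(1.011), np.float64(0.39))
b2 red 282 131 261 (np.float64(1.052), np.float64(0.15))
b3 red 482 127 260 (np.float64(1.039), np.float64(0.61))
now (np.float64(0.925), np.float64(0.41)) (np.float64(0.919), np.float64(0.75)) (np.float64(1.04), np.float64(0.56))
blue top (np.float64(1.033), np.float64(1.16))
```

Call:
{"fn": "arm_command", "kwargs": {"moves": [[[-0.002,0.0005,0],[0,0,0],0],[[-0.004,0.001,0],[0,0,0],0],[[-0.006,0.0015,0],[0,0,0],0],[[-0.007,0.002,0],[0,0,0],0],[[-0.007,0.002,0],[0,0,0],0]]}}

```text
time: 8.85
tool_pos: [0.5039, 0.0774, 0.0621]
tool_rot: [3.142, 0.0, 1.048]
contact_force: [-0.6, 0.0, -0.5]
opening: 0.0001
grip_force: 0.0
```

```bash
python3 to.py "[(.503,.0758,.062,1.047)]"
```

```text
t 8.85 pos [0.5039 0.0774 0.0621] rot [3.142 0.    1.048] F [-0.59  0.02 -0.5 ] op 0.0001
shift [-0.0018 -0.      0.0001] turn [0.    0.    0.001]
```

Call:
{"fn": "arm_command", "kwargs": {"moves": [[[0.02,0,0],[0,0,0],0],[[0.03,0,-0.03],[0,0,0],0],[[0.06,0,-0.06],[0,0,0],0],[[0.1,0,-0.08],[0,0,0],0],[[0.13,-0.02,-0.08],[0,0,0],0]]}}

```text
time: 9.35
tool_pos: [0.5556, 0.2013, 0.1457]
tool_rot: [3.135, -0.006, 1.046]
contact_force: [0.7, -0.0, -0.9]
opening: 0.0003
grip_force: 0.0
```

```bash
cat > snap.py <<'E'
from cell import robot
import cv2,numpy as np,sys
k=sys.argv[1]
f=lambda n,x,y,w,h:cv2.resize(np.mean([robot.read_camera(n)[y:y+h,x:x+w,::-1].astype(np.float32) for _ in range(4)],0).astype(np.uint8),None,fx=5,fy=5,interpolation=cv2.INTER_CUBIC)
b=f("side",230,205,140,100);a=f("top",225,195,140,110)
cv2.imwrite(f"pics/a{k}.png",a);cv2.imwrite(f"pics/b{k}.png",b)
cv2.imwrite(f"pics/ab{k}.png",np.hstack([b[100:400,0:400],a[250:550,50:450]]))
E
python3 snap.py 4; python3 to.py "[(.503,.0758,.062,1.047)]"
```

```text
t 9.75 pos [0.5514 0.199  0.1418] rot [-3.141e+00  1.000e-03  1.046e+00] F [-0.01  0.17 -0.12] op 0.0004
shift [-0.1308  0.0198  0.0799] turn [-0.     0.001 -0.001]
```

View pics/ab4.png

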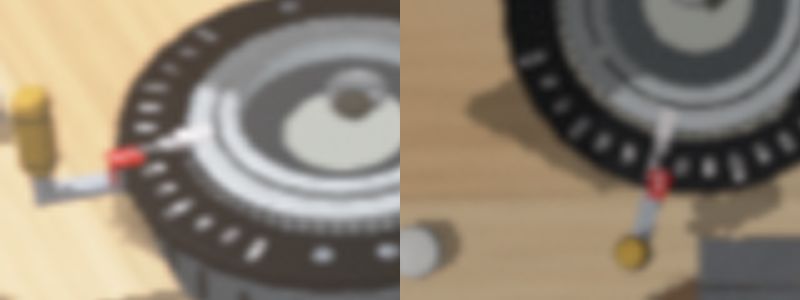

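Top half: brass top is at crop (281,501), tab at (308,434) and pointer tip at about (310,404). Side half: brass top is at (30,194). Arm and pointer are nearly in line with the tab.

```bash
python3 - <<'E'
from ang import *
import cv2
print(ang("top","brass",281,501),ang("side","brass",30,194),ang("top","ptr",310,404),ang("side","ptr",158,244))
for f,n in(("a4","top"),("b4","side")):
    a=cv2.imread(f"pics/{f}.png")
    h=cv2.cvtColor(a,cv2.COLOR_BGR2HSV)
    r=((h[...,0]<8)|(h[...,0]>172))&(h[...,1]>150)&(h[...,2]>70)
    v,u=r.nonzero();print(n,"red",u.mean(),v.mean(),ang(n,"tab",u.mean(),v.mean()))
    if n=="top":
        b=(h[...,0]>15)&(h[...,0]<30)&(h[...,1]>140);b[:470]=0;b[530:]=0;b[:,:250]=0;b[:,310:]=0
        v,u=b.nonzero();print("brass",u.mean(),v.mean(),ang(n,"brass",u.mean(),v.mean()))
a=cv2.imread("pics/top0c.png");h=cv2.cvtColor(a,cv2.COLOR_BGR2HSV)
b=(h[...,0]>15)&(h[...,0]<30)&(h[...,1]>140);b[:390]=0;b[450:]=0;b[:,:115]=0;b[:,180:]=0
v,u=b.nonzero();print("brass0",u.mean(),v.mean(),ang("top","brass",u.mean(),v.mean()))
E
```

```text
(np.float64(0.985), np.float64(0.37)) (np.float64(0.983), np.float64(0.73)) (np.float64(0.99), np.float64(0.62)) (np.float64(0.965), np.float64(0.95))
top red 318.6621621621622 431.0 (np.float64(1.066), np.float64(0.53))
brass 281.57253384912957 502.18568665377177 (np.float64(0.988), np.float64(0.58))
side red 130.05128205128204 261.78846153846155 (np.float64(1.057), np.float64(0.09))
brass0 144.36505460218407 421.399375975039 (np.float64(0.4), np.float64(0.16))
```

```bash
cat > unwrap.py <<'E'
from ang import *
import cv2,sys
def prof(f,n,lo,hi,kind,w):
    a=cv2.imread(f"pics/{f}.png").astype(np.float32);o=X[6:8] if n=="top" else X[8:10]
    A=np.arange(w[0],w[1],.004);S=[]
    for r in np.arange(lo,hi,.001):
        P=np.array([proj(n,pol(r,H+t+X[2],.052)+[X[0],X[1],0])+o for t in A])
        m=((P-OFF[n]+.5)*5-.5).astype(np.float32)
        S.append(cv2.remap(a,m[:,0].reshape(-1,1),m[:,1].reshape(-1,1),cv2.INTER_LINEAR)[:,0])
    S=np.mean(S,0);q=S[:,2]-S[:,:2].mean(1) if kind=="red" else S.min(1)
    e=q-np.interp(A,A[[0,-1]],q[[0,-1]]) if kind!="red" else q
    e=np.clip(e-.4*e.max(),0,None);return round((A*e).sum()/e.sum(),3),round(q.max(),0),round(A[q.argmax()],3)
if __name__=="__main__":
    for fs,w in ((("top0c","side0c"),(.2,.6)),(("a2","b2"),(.2,.6)),((sys.argv[1],sys.argv[2]),(.8,1.2))):
        for f,n in zip(fs,("top","side")):
            print(f,"ptr",[prof(f,n,l,l+.004,"w",w)[::2] for l in(.056,.059,.062)],"tab",[prof(f,n,l,l+.004,"red",(.8,1.3))[::2] for l in (.073,.076,.079)])
E
python3 unwrap.py a4 b4
```

```text
top0c ptr [(np.float64(0.388), np.float64(0.392)), (np.float64(0.39), np.float64(0.392)), (np.float64(0.389), np.float64(0.388))] tab [(np.float64(1.017), np.float64(1.04)), (np.float64(1.018), np.float64(1.048)), (np.float64(1.016), np.float64(1.032))]
side0c ptr [(np.float64(0.347), np.float64(0.336)), (np.float64(0.354), np.float64(0.352)), (np.float64(0.364), np.float64(0.368))] tab [(np.float64(1.035), np.float64(1.04)), (np.float64(1.027), np.float64(1.044)), (np.float64(1.019), np.float64(1.044))]
a2 ptr [(np.float64(0.377), np.float64(0.372)), (np.float64(0.392), np.float64(0.392)), (np.float64(0.39), np.float64(0.388))] tab [(np.float64(1.018), np.float64(1.04)), (np.float64(1.019), np.float64(1.048)), (np.float64(1.017), np.float64(1.036))]
b2 ptr [(np.float64(0.34), np.float64(0.328)), (np.float64(0.358), np.float64(0.344)), (np.float64(0.377), np.float64(0.384))] tab [(np.float64(1.034), np.float64(1.04)), (np.float64(1.026), np.float64(1.044)), (np.float64(1.02), np.float64(1.044))]
a4 ptr [(np.float64(0.98), np.float64(0.984)), (np.float64(0.98), np.float64(0.984)), (np.float64(0.982), np.float64(0.98))] tab [(np.float64(1.018), np.float64(1.04)), (np.float64(1.019), np.float64(1.048)), (np.float64(1.018), np.float64(1.036))]
b4 ptr [(np.float64(0.926), np.float64(0.92)), (np.float64(0.939), np.float64(0.944)), (np.float64(0.962), np.float64(0.964))] tab [(np.float64(1.034), np.float64(1.04)), (np.float64(1.027), np.float64(1.044)), (np.float64(1.019), np.float64(1.044))]
```

```bash
python3 to.py "[(.517,.100,.062,1.047),(.5039,.0774,.062,1.047),(.5029,.0736,.062,1.047)]"
```

```text
t 9.75 pos [0.5514 0.199  0.1418] rot [-3.141e+00  1.000e-03  1.046e+00] F [-0.01  0.17 -0.12] op 0.0004
shift [-0.1029  0.0198  0.0799] turn [-0.     0.001 -0.001]
shift [-0.129   0.0198  0.0799] turn [-0.     0.001 -0.001]
shift [-0.1328  0.0208  0.0799] turn [-0.     0.001 -0.001]
```

Call:
{"fn": "arm_command", "kwargs": {"moves": [[[-0.04,0.012,0.01],[0,0,0],0],[[-0.08,0.02,0.02],[0,0,0],0],[[-0.1,0.02,0.05],[0,0,0],0],[[-0.103,0.02,0.08],[0,0,0],0],[[-0.105,0.02,0.08],[0,0,0],0]]}}

```text
time: 10.25
tool_pos: [0.5136, 0.0975, 0.0591]
tool_rot: [-3.136, 0.004, 1.045]
contact_force: [-0.4, -0.2, -0.1]
opening: 0.0005
grip_force: 0.0
```

Call:
{"fn": "arm_command", "kwargs": {"moves": [[[-0.01,0,0],[0,0,0],0],[[-0.018,0,0],[0,0,0],0],[[-0.023,0,0],[0,0,0],0],[[-0.025,0.0005,0],[0,0,0],0],[[-0.027,0.001,0],[0,0,0],0]]}}

```text
time: 10.75
tool_pos: [0.5042, 0.0753, 0.0628]
tool_rot: [3.14, -0.001, 1.048]
contact_force: [-0.7, 1.2, 0.1]
opening: 0.0009
grip_force: 0.4
```

```bash
python3 to.py "[(.5029,.0736,.062,1.047)]"; python3 snap.py 5; python3 to.py "[(.5029,.0736,.062,1.047)]"; python3 unwrap.py a4 b5|tail -1
```

```text
t 10.75 pos [0.5042 0.0753 0.0628] rot [ 3.140e+00 -1.000e-03  1.048e+00] F [-0.65  1.15  0.1 ] op 0.0009
shift [-0.0022 -0.0003  0.0008] turn [ 0.001 -0.001  0.001]
t 11.15 pos [0.5038 0.0754 0.062 ] rot [-3.142  0.     1.048] F [ 0.38 -0.35 -0.32] op 0.0006
shift [-0.002   0.0002  0.    ] turn [-0.     0.     0.001]
b5 ptr [(np.float64(0.973), np.float64(0.96)), (np.float64(0.975), np.float64(0.984)), (np.float64(0.985), np.float64(0.984))] tab [(np.float64(1.043), np.float64(1.052)), (np.float64(1.037), np.float64(1.052)), (np.float64(1.025), np.float64(1.048))]
```

Call:
{"fn": "arm_command", "kwargs": {"moves": [[[-0.001,0,0],[0,0,0],0],[[-0.0015,0,0],[0,0,0],0],[[-0.002,0,0],[0,0,0],0],[[-0.002,0,0],[0,0,0],0],[[-0.002,0,0],[0,0,0],0]]}}

```text
time: 11.65
tool_pos: [0.5028, 0.0736, 0.0621]
tool_rot: [3.141, 0.0, 1.048]
contact_force: [0.3, 0.6, -0.7]
opening: 0.0006
grip_force: 0.3
```

Call:
{"fn": "arm_command", "kwargs": {"moves": [[[0.02,0,0],[0,0,0],0],[[0.03,0,-0.03],[0,0,0],0],[[0.06,0,-0.06],[0,0,0],0],[[0.1,0,-0.08],[0,0,0],0],[[0.13,-0.02,-0.08],[0,0,0],0]]}}

```text
time: 12.15
tool_pos: [0.5542, 0.1973, 0.1456]
tool_rot: [3.135, -0.005, 1.046]
contact_force: [0.4, 0.5, -0.9]
opening: 0.0005
grip_force: 0.0
```

```bash
python3 snap.py 6; python3 unwrap.py a6 b6|tail -2
python3 - <<'E'
import cv2,numpy as np
a=cv2.imread("pics/a6.png");b=cv2.imread("pics/b6.png")
cv2.imwrite("pics/z6.png",np.hstack([cv2.resize(b[180:330,60:260],None,fx=2,fy=2),cv2.resize(a[350:500,210:410],None,fx=2,fy=2)]))
E
```

```text
a6 ptr [(np.float64(1.017), np.float64(1.02)), (np.float64(1.018), np.float64(1.02)), (np.float64(1.019), np.float64(1.016))] tab [(np.float64(1.018), np.float64(1.04)), (np.float64(1.019), np.float64(1.044)), (np.float64(1.016), np.float64(1.036))]
b6 ptr [(np.float64(0.963), np.float64(0.964)), (np.float64(0.976), np.float64(0.976)), (np.float64(0.995), np.float64(0.996))] tab [(np.float64(1.034), np.float64(1.04)), (np.float64(1.027), np.float64(1.044)), (np.float64(1.02), np.float64(1.044))]
```

View pics/z6.png

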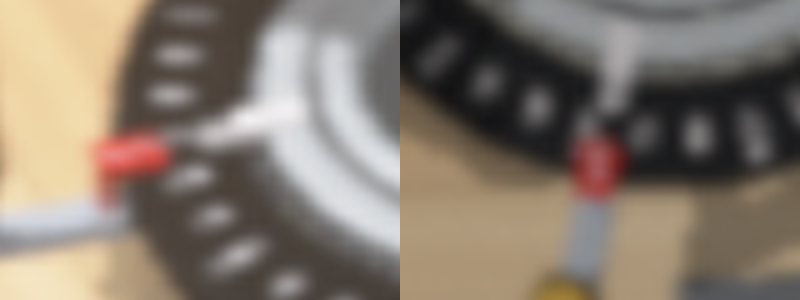

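In both halves the pointer's line runs straight into the red tab; in the top half the pointer is at (617,65) and the tab at (598,165). The top unwrap gives 1.018 for both. A last check of the baffle knob and of any drum shift, then I hand in.

```bash
python3 - <<'E'
from ang import *
import cv2
for f,n in(("top0c","top"),("a6","top"),("side0c","side"),("b6","side")):
    a=cv2.imread(f"pics/{f}.png");h=cv2.cvtColor(a,cv2.COLOR_BGR2HSV)
    m=(h[...,0]>105)&(h[...,0]<130)&(h[...,1]>150)&(h[...,2]>60);v,u=m.nonzero()
    print(f,u.mean().round(),v.mean().round(),v.min(),ang(n,"blue",u.mean(),v.mean() if n=="top" else v.min()+12))
a=cv2.imread("pics/top0c.png",0).astype(np.float32);b=cv2.imread("pics/a6.png",0).astype(np.float32)
for w in((330,60,370,100),(160,290,200,330),(440,360,490,400)):   # flange marks
    x0,y0,x1,y1=w;print(np.round(np.array(cv2.phaseCorrelate(a[y0:y1,x0:x1],b[y0:y1,x0:x1])[0])*.38,2),"mm")
E
python3 to.py "[]"
```

```text
top0c 598.0 145.0 131 (np.float64(0.146), np.float64(0.8))
a6 526.0 50.0 35 (np.float64(1.024), np.float64(1.82))
side0c 585.0 292.0 285 (np.float64(0.135), np.float64(1.34))
t 12.55 pos [0.5502 0.195  0.1418] rot [-3.141e+00  1.000e-03  1.046e+00] F [-0.11  0.67 -0.99] op 0.0003<stdin>:6: RuntimeWarning: Mean of empty slice.
  ret = ret.dtype.type(ret / rcount)
Traceback (most recent call last):
ValueError: zero-size array to reduction operation minimum which has no identity
```

```bash
python3 -c "
from cell import robot
print(robot.hand_in())"
```

```text
the job is handed in; nothing more can be done
None
```

I pushed the baffle lever to its stop, then the iris lever until its pointer lined up with the red tab to within camera accuracy (about 0.01 rad), and handed the job in at about 12.6 s; the tab measured the same before and after, but I skipped a final check on the ring, tweezers, cuff and cap, and no verdict came back.

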